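# Close up a row of moon cakes and lock the collating tray's end stop

### The arm

A 6-joint arm with a two-finger parallel gripper is mounted at the origin on the work surface; the furniture and walls round the work are solid. World frame = base frame: x ahead of the robot, y to its left, z up, the work surface at z = 0. Lengths are in mm, angles in rad, forces in N, time in s.
With the tool pointing down it reaches from about 275 to 875 mm from the base axis. Payload 12.5 kg.
Tool frame: the origin (TCP) lies midway between the tips of the shut fingers; the grasp point (between the pads) lies 19 mm behind it; z points along the fingers, y is the line along which they close (so a half turn about z gives the same grasp; the last joint's range is limited). The gripper opens to 85 mm and grips with 20 to 120 N. Pads are 22 mm wide; open, the fingers measure 114 mm over their backs; the gripper's body (76 mm by 85 mm) begins 54 mm behind the grasp point. The pads swing forward as they close: fully open they stand 13 mm farther back than shut.
Start: joints at [1.054, 0.351, 1.652, -0, 1.139, -0.085], TCP at [230.146, 499.517, 231.29] pointing down, gripper open.
Joint ranges: [-2.75, 2.75], [-0.79, 2.1], [0.01, 2.65], [-1.57, 4.71], [0.07, 3.14], [-2.87, 2.87]. Speed limits (rad/s): [2.22, 2.22, 2.79, 3.14, 3.14, 3.14].

### API

Orientations are given as a unit quaternion [x, y, z, w].
In Python, from bench import sense, read_camera, finish_job, find_in, masks_of gives the robot as it stands. The module is installed in compiled form; this text tells all that it offers.
- The arm moves only by the shell command python3 -m creep 'ROWS' [FORCE]. ROWS is JSON, a list of rows, each an object with "claw": the gripper command: -1 is fully open, 1 is shut, values between are in proportion; "dp": the shift along the tool's x, y, z in mm, a list of three; "twist": the turn about the tool's z in degrees. A call has 1 to 10 rows; each row shifts and turns the commanded pose from where the row before left it, along the tool's axes as they then stand; what a row does not reach is not made up. A row lasts 1/8 s, in which the tool goes at most 62.5 mm and 10.7 degrees, less where a joint would pass 70% of its speed; a pose out of reach is approached as far as the arm can. A call with a gripper value outside its range is refused whole. The fingers move at their own pace and stop on an object; FORCE is the grip in N (left out, the last holds). Time passes only in rows, so rows that do not move let the fingers close. It gives the time, the measured TCP pose, the force, the opening and the grip force at its end, in the units of the state.
- sense(): the state, without advancing time (a new reading comes with each control period).
- read_camera(name): name is "side" or "top"; returns a dict with "pixels" (420x560x3 uint8, red, green, blue), "depth" (420x560 float32, mm along the optical axis (not along the pixel's ray), 0 where there is no reading), "K" (3x3 intrinsics, pixels), "origin" and "attitude" of the camera in the world. Camera axes: x right, y up, looking along -z (the intrinsics and any distortion apply to the point x, -y, -z); pixel columns grow to the right and rows downward; lengths in mm; the calibration is good to about 2 mm. A picture is of the moment at which its call begins.
- finish_job(): hands the job in; it is judged then, once.
Trained networks look in the newest picture that a camera, given by its name, has taken for a name from the list of things; names that differ only in an ending like _2 or _b are one class to them, and where a whole thing is asked for, a point or a joint stands for the part that bears it (a point fixed in the world has none). Each returns a list of dicts, best first, with "score" (0 to 1); they miss things now and then, are a little off and sometimes report something else, mostly with a low value. They report only what shows in the picture. A call takes as long as a camera call. They do not tell look-alikes from the thing itself.
- find_in(camera, label): "box" ([left, top, right, bottom] in pixels, round what is visible of it).
- masks_of(camera, label): "mask" (420x560 bool, what is visible of it) and "box" ([left, top, right, bottom] in pixels, round what is visible of it).
The state is a dict: "time": time; "joint_positions": joint angles; "qvel": joint speeds; "joint_efforts": joint torques, N m; "tool_pos": TCP position; "tool_rot": TCP orientation; "ft_force": force on the tool from outside, world axes, zero at the start; "wrist_torque": the same for the moment, N m; "width": opening from 0.0 (shut) to 1.0 (fully open); "grip_force": force on a finger pad.
Only numpy, scipy, OpenCV 4.12 (cv2) and the standard library are available. Lean on these libraries where they do the work, as an engineer would, in place of code of your own. Each camera call takes 0.05 s, during which the arm holds its last target. There are 200 camera calls.

### The job

Get the row of three moon cakes ready to be carried to wrapping: pull up the spring collar of the tray's sliding end stop and turn it counter-clockwise to release the stop, slide the stop towards the cakes until it is fully home and the row is closed up, then turn the collar back so that it snaps down and locks in the last hole. Keep the cakes lying flat in their lane and leave the tape roll and the hand press where they stand.

Things in the scene. Friction and masses are not known exactly. Their poses are not given: they have to be found in the camera images.
- tray: white collating tray fixed on the table, 384 mm long (its y), x from -56 to +78 mm; origin on the table under the middle of the cake lane, z up. Lane: x -40 to +40 mm, floor 12 mm high, closed at the -y end by a wall with its inner face at y = -178 mm. Along the +x side runs a 30 mm high aluminium index rail
- last_hole (a point): centre of the last index hole, in the rail's top face (30 mm high), the one nearest the end wall: the place for a row of three cakes. From the tray's +y end the rail has one long loading slot, where the pin sits at the start, then a first single hole (25 mm before the last), then the last hole. Axes as the tray's
- stop (a joint): travel of the end stop along the rail towards the tray's -y, m: 0 fully open; floats in the loading slot from 0 to 0.032; first hole at 0.055; last hole at 0.080 (2 mm play); hard stop at 0.0815, so pushed fully home the pin stands over the last hole. Friction about 2 N. With the pin down it cannot leave slot or hole; a pin let down between holes rides on the rail to the next hole
- lift (a joint): height of the spring collar over its seat, m: 0 down, pin 12.5 mm deep in the rail; pin clear of the rail above 0.0125; limit 0.0175. The spring pulls it down with 8 N at the bottom, 14 N at the top. Parked it rests at about 0.014 and a red band shows below the grip
- turn (a joint): turn of the collar, rad, counter-clockwise from above: 0 locked, 1.1 to 1.25 (end) parked. Its cross pin runs in a J-slot: straight up only 5 mm, free to turn once above 3.5 mm; past 0.3 rad the slot is open upwards and its lower edge ramps up to 15 mm at 1.0 rad, then drops 0.6 mm to the parking rest. To lock, lift 1 to 2 mm, turn back to 0: it follows the ramp down and snaps in
- collar_grip (a point): centre of the collar's black grip; moves with the collar. Oblong block 28 mm high, 54 mm long (y) with round ends, 30 mm across its two upright flats (x: grip it along x); z up. When down it reaches from 71.5 to 99.5 mm over the table; locked, its axes are the tray's. Below it, 44 to 70 mm high, a round steel housing 39 mm across; all else of tray and stop is under 48 mm
- fence_face (a point): middle of the stop's upright face towards the cakes, 30 mm over the table; axes as the tray's. Face 79 mm wide, 14 to 46 mm high. The collar's axis lies 56.5 mm along +x and 30 mm along +y of it; the slide block under the collar reaches 24 mm either side of that axis along y, its top 40 mm high
- cake_a: moon cake nearest the end wall, round, 74 mm across, 32 mm high, 0.11 kg, lying loose in the lane; origin at the centre of its underside, z up
- cake_b: moon cake in the middle, round, 74 mm across, 32 mm high, 0.11 kg, lying loose in the lane; origin at the centre of its underside, z up
- cake_c: moon cake nearest the stop, round, 74 mm across, 32 mm high, 0.11 kg, lying loose in the lane; origin at the centre of its underside, z up
- tape: roll of brown tape, 103 mm across, 49 mm high, lying flat on the table, not part of the job; origin at the centre of its underside
- press: hand press mould with a green top, 69 mm across, 169 mm high, standing on the table, not part of the job; origin at the centre of its underside
Mind the look-alikes: they are no part of the job. Leave any orange or turquoise look-alike of the cake_a alone.

How it is judged (in metres and radians):
On the way:
1. the collar is pulled up and turned until the locking pin is clear of the rail (value of joint lift above 0.012 m and value of joint turn above 0.4 rad), for 0.1 s.
At the end, for the whole second after the job is handed in: stop locked in the last hole (slide at 0.0765 m or more), collar down (lift under 2 mm) and turned back (under 0.12 rad); the three cakes lie flat (within 0.15 rad, at most 6 mm off the floor) in the lane between wall and stop (within 20 mm of its middle), all at rest (value of joint stop above 0.0765 m and value of joint lift below 0.002 m and value of joint turn below 0.12 rad and velocity of joint stop below 0.01 m/s and angle between each of cake_a, cake_b, cake_c's own z axis and vertical below 0.15 rad and z of each of cake_a, cake_b, cake_c in the frame of tray below 0.018 m and x of cake_a in the frame of tray between -0.02 and 0.02 m and y of cake_a in the frame of tray between -0.16 and 0.03 m and linear speed of each of cake_a, cake_b, cake_c below 0.02 m/s and x of cake_b in the frame of tray between -0.02 and 0.02 m and y of cake_b in the frame of tray between -0.16 and 0.03 m and x of cake_c in the frame of tray between -0.02 and 0.02 m and y of cake_c in the frame of tray between -0.16 and 0.03 m); the robot touches nothing.
It fails at once if the tape roll is pushed more than 3 cm from its place (distance of tape from where it was at the start of the episode above 0.03 m).
It fails at once if the hand press is pushed more than 3 cm from its place (distance of press from where it was at the start of the episode above 0.03 m).
It fails at once if a cake is tipped or lifted out of the lane (angle between any of cake_a, cake_b, cake_c's own z axis and vertical above 0.4 rad or z of any of cake_a, cake_b, cake_c in the frame of tray above 0.04 m).
It also fails if it takes over 54 s, if anything falls off the work surface, if the arm or the gripper's body presses on something with over 40 N, if the wrist force passes 120 N, or if a joint passes its speed limit or range.

## Working session

There is one attempt and no reset: what is moved stays moved. The work goes in short steps, Python scripts to look and compute and a shell command to move; the robot and the scene stay as the last step left them, time stands still between calls to the robot, and variables do not carry over. Pictures are saved under pics/ and viewed, at most 10 in all, crops included, and the job is handed in when it is done.

```bash
mkdir -p pics; cat > h.py <<'E'
import numpy as np, cv2
from bench import *
from scipy.spatial.transform import Rotation as R
def att(c):
    a=np.array(c["attitude"],float); return R.from_quat(a).as_matrix() if a.size==4 else a.reshape(3,3)
def world(c,u,v,d=None):
    K=c["K"]; d=c["depth"][v,u] if d is None else d
    p=np.stack([(u-K[0,2])/K[0,0]*d,-(v-K[1,2])/K[1,1]*d,-d*np.ones_like(d)],-1)
    return p@att(c).T+np.array(c["origin"])
def cloud(c,m):
    v,u=np.nonzero(m&(c["depth"]>0)); return world(c,u,v)
E
python3 - <<'E'
from h import *
print({k:np.round(v,3) for k,v in sense().items()})
ims=[]
for n in ("top","side"):
    c=read_camera(n); ims.append(c); print(n,c["origin"],c["attitude"],c["K"])
    cv2.imwrite(f"pics/{n}0.png",c["pixels"][:,:,::-1])
    for l in ("tray","stop","collar_grip","fence_face","cake_a","tape","press"):
        for m in masks_of(n,l):
            p=cloud(c,m["mask"])
            print(n,l,round(m["score"],2),np.round(m["box"]),len(p), np.round(np.median(p,0)) if len(p) else "", np.round(np.percentile(p,[1,99],axis=0)).tolist() if len(p) else "")
E
```

```text
{'time': np.float64(0.0), 'joint_positions': array([ 1.054,  0.351,  1.652,  0.   ,  1.139, -0.085]), 'qvel': array([-0.   , -0.001, -0.001,  0.002,  0.002,  0.001]), 'joint_efforts': array([ 0.0000e+00, -5.0610e+01, -2.9141e+01, -0.0000e+00,  4.0000e-03,
        0.0000e+00]), 'tool_pos': array([229.99 , 499.235, 230.764]), 'tool_rot': array([ 0.214,  0.977, -0.001, -0.   ]), 'ft_force': array([-0.315,  0.708, -0.126]), 'wrist_torque': array([ 0.022,  0.033, -0.08 ]), 'grip_force': np.float64(0.0), 'width': np.float64(1.001)}
top [ 317.72946344  -83.732659   1121.06393455] [-0.03272755  0.01430829  0.70694042 -0.7063706 ] [[401.59532812   0.         285.26576382]
 [  0.         401.59532812 208.09347185]
 [  0.           0.           1.        ]]
top tray 0.69 [182. 169. 333. 232.] 5297 [418.  40.  28.] [[337.0, -168.0, -1.0], [490.0, 217.0, 101.0]]
top stop 0.83 [192. 178. 224. 219.] 684 [429. 144.  48.] [[358.0, 123.0, 12.0], [469.0, 186.0, 103.0]]
top collar_grip 0.55 [189. 179. 214. 192.] 243 [446. 158.  99.] [[431.0, 135.0, 76.0], [461.0, 186.0, 104.0]]
top collar_grip 0.21 [190
[... 1942 characters left out ...]
10. -31.  36.] [[375.0, -85.0, 9.0], [449.0, 16.0, 42.0]]
side cake_a 0.87 [265. 186. 286. 203.] 348 [400.  54.  37.] [[368.0, 23.0, 12.0], [438.0, 121.0, 42.0]]
side cake_a 0.81 [310. 263. 341. 290.] 655 [ 511. -285.   25.] [[477.0, -311.0, -3.0], [547.0, -241.0, 30.0]]
side cake_a 0.77 [265. 256. 291. 286.] 477 [ 401. -254.   25.] [[364.0, -289.0, -0.0], [429.0, -218.0, 31.0]]
side tape 0.93 [220. 143. 246. 171.] 691 [265. 265.  28.] [[216.0, 236.0, -4.0], [314.0, 368.0, 47.0]]
side press 0.94 [248. 270. 279. 338.] 1547 [ 354. -418.   61.] [[324.0, -437.0, -1.0], [386.0, -382.0, 166.0]]
side press 0.55 [253. 154. 311. 254.] 2386 [436. -19.  26.] [[341.0, -174.0, 4.0], [490.0, 203.0, 96.0]]
```

```bash
python3 - <<'E'
from h import *
def rect(p): 
    (c,s,a)=cv2.minAreaRect(p[:,:2].astype(np.float32)); return np.round(c,1),np.round(s,1),round(a,2)
for n in ("top","side"):
    c=read_camera(n)
    m=masks_of(n,"tray")[0]["mask"]; p=cloud(c,m); 
    q=p[(p[:,2]>5)&(p[:,2]<60)]; print(n,"tray",rect(q))
    # whole region, points by height
    v,u=np.mgrid[0:420,0:560]; w=world(c,u,v); w[c["depth"]==0]=np.nan
    roi=(w[...,0]>400)&(w[...,0]<500)&(w[...,1]>-190)&(w[...,1]<250)
    g=w[roi&(w[...,2]>88)&(w[...,2]<112)&(w[...,1]>100)]; print("grip",len(g),rect(g),np.median(g,0),g.mean(0))
    for l in ("cake_a",):
        for mm in masks_of(n,l): 
            b=mm["mask"]; pp=cloud(c,b); t=pp[pp[:,2]>np.percentile(pp[:,2],50)-4]; print(l,round(mm["score"],2),rect(t),np.median(t[:,2]), np.round(np.median(c["pixels"][b],0)))
    if n=="top": cv2.imwrite("pics/crop_top.png",cv2.resize(c["pixels"][150:290,120:460,::-1],None,fx=2.3,fy=2.3,interpolation=cv2.INTER_CUBIC))
    else: cv2.imwrite("pics/crop_side.png",cv2.resize(c["pixels"][140:260,230:330,::-1],None,fx=5,fy=5,interpolation=cv2.INTER_CUBIC))
E
```

```text
top tray (array([414.1,  25.1]), array([134.3, 383.6]), 5.57)
grip 224 (array([446.4, 160. ]), array([30.3, 51.8]), 2.54) [445.82840615 159.63442844  99.61338364] [446.25735169 159.62558763  99.35870627]
cake_a 0.79 (array([ 510.7, -271.6]), array([70.1, 70.1]), 25.12) 29.06074641355076 [122.  54.  19.]
cake_a 0.67 (array([400.3,  63.2]), array([70. , 66.8]), 25.45) 41.74753420069828 [97. 75. 32.]
cake_a 0.64 (array([410.4, -14.4]), array([67.3, 70.9]), 44.59) 41.30664647043136 [105.  84.  38.]
cake_a 0.58 (array([ 417.8, -113.5]), array([67.1, 69.2]), 44.86) 41.14506826083789 [103.  81.  35.]Traceback (most recent call last):
  File "<stdin>", line 6, in <module>
IndexError: list index out of range
```

View pics/crop_top.png

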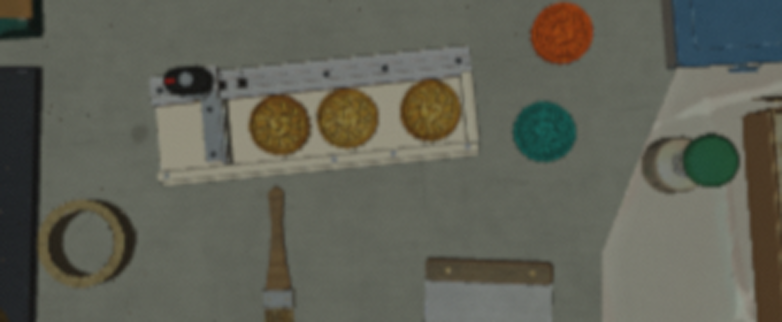

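```bash
python3 - <<'E'
from h import *
c=read_camera("side"); v,u=np.mgrid[0:420,0:560]; w=world(c,u,v); w[c["depth"]==0]=np.nan
g=w[(abs(w[...,0]-446)<30)&(abs(w[...,1]-160)<45)&(w[...,2]>86)&(w[...,2]<112)]
print(len(g),np.median(g,0),np.percentile(g,[2,98],axis=0).round(1), cv2.minAreaRect(g[:,:2].astype(np.float32)))
cv2.imwrite("pics/crop_side.png",cv2.resize(c["pixels"][140:260,230:330,::-1],None,fx=5,fy=5,interpolation=cv2.INTER_CUBIC))
for m in masks_of("side","collar_grip")[:2]: print(m["score"],m["box"])
s=sense(); Rt=R.from_quat(s["tool_rot"]).as_matrix(); print(Rt.round(3), "yaw",np.degrees(np.arctan2(Rt[1,1],Rt[0,1])))
E
```

```text
95 [448.06906329 150.85131028  94.63563761] [[433.7 129.6  86.9]
 [463.2 179.1  98.8]] ((449.3302001953125, 155.36663818359375), (32.696895599365234, 51.555355072021484), 13.835552215576172)
0.62 [281.8, 154.7, 294.7, 171.7]
[[-0.908  0.419 -0.   ]
 [ 0.419  0.908 -0.   ]
 [ 0.    -0.    -1.   ]] yaw 65.25999595316807
```

View pics/crop_side.png

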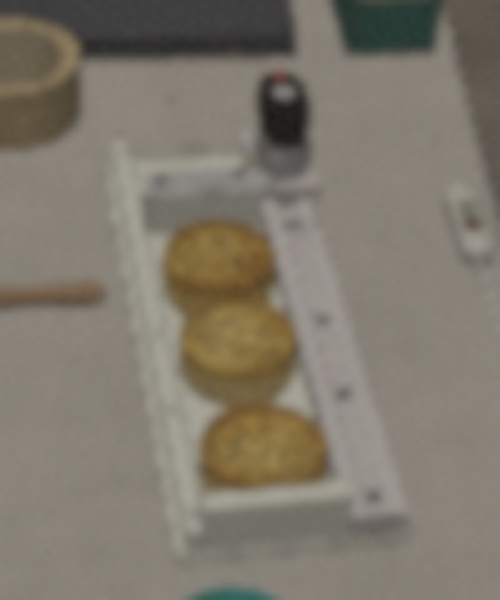

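```bash
python3 -m creep '[{"claw":-0.2,"dp":[0,0,0],"twist":10},{"claw":-0.2,"dp":[0,0,0],"twist":10},{"claw":-0.2,"dp":[0,0,0],"twist":10},{"claw":-0.2,"dp":[0,0,0],"twist":10},{"claw":-0.2,"dp":[0,0,0],"twist":10},{"claw":-0.2,"dp":[0,0,0],"twist":9.7},{"claw":-0.2,"dp":[0,0,0],"twist":0}]' 40
```

```text
time: 2.02
tool_pos: [230.2, 499.5, 231.3]
tool_rot: [0.672, 0.741, -0.0, 0.0]
ft_force: [1.2, -0.9, 0.2]
width: 0.6
grip_force: 0.0
```

```bash
python3 -m creep '[{"claw":-0.2,"dp":[-45,22.8,0],"twist":0},{"claw":-0.2,"dp":[-45,22.8,0],"twist":0},{"claw":-0.2,"dp":[-45,22.8,0],"twist":0},{"claw":-0.2,"dp":[-45,22.8,0],"twist":0},{"claw":-0.2,"dp":[-45,22.8,0],"twist":0},{"claw":-0.2,"dp":[-45,22.8,0],"twist":0},{"claw":-0.2,"dp":[-45,22.8,0],"twist":0},{"claw":-0.2,"dp":[-44.2,22.5,0],"twist":0},{"claw":-0.2,"dp":[0,0,50],"twist":0},{"claw":-0.2,"dp":[0,0,50],"twist":0}]'
python3 -m creep '[{"claw":-0.2,"dp":[0,0,0],"twist":0},{"claw":-0.2,"dp":[0,0,0],"twist":0}]'
python3 - <<'E'
from h import *
c=read_camera("top")
cv2.imwrite("pics/t2.png",cv2.resize(c["pixels"][140:240,150:280,::-1],None,fx=5,fy=5,interpolation=cv2.INTER_CUBIC))
s=sense(); print(s["tool_pos"],s["tool_rot"])
E
```

```text
time: 3.28
tool_pos: [446.8, 159.1, 130.5]
tool_rot: [0.671, 0.742, 0.001, 0.001]
ft_force: [1.4, -0.5, -0.8]
width: 0.6
grip_force: 0.0
time: 3.52
tool_pos: [447.1, 160.0, 132.9]
tool_rot: [0.671, 0.741, 0.001, 0.001]
ft_force: [-0.1, -0.4, 0.3]
width: 0.601
grip_force: 0.0
[447.29258284 160.08769894 133.26554431] [0.67137356 0.74111762 0.00123598 0.0008282 ]
```

```bash
python3 -m creep '[{"claw":-0.2,"dp":[0,-0.5,30],"twist":0},{"claw":-0.2,"dp":[0,0,20],"twist":0},{"claw":-0.2,"dp":[0,0,10],"twist":0},{"claw":-0.2,"dp":[0,0,0],"twist":0}]'
python3 -m creep '[{"claw":0.4,"dp":[0,0,0],"twist":0},{"claw":0.4,"dp":[0,0,0],"twist":0},{"claw":0.4,"dp":[0,0,0],"twist":0},{"claw":0.6,"dp":[0,0,0],"twist":0},{"claw":1,"dp":[0,0,0],"twist":0},{"claw":1,"dp":[0,0,0],"twist":0}]' 70
```

```text
time: 4.08
tool_pos: [446.1, 159.8, 72.0]
tool_rot: [0.672, 0.741, 0.0, 0.0]
ft_force: [0.6, 0.1, 0.1]
width: 0.604
grip_force: 0.0
time: 4.82
tool_pos: [446.4, 159.8, 72.5]
tool_rot: [0.672, 0.741, 0.001, 0.001]
ft_force: [-1.0, -0.7, 7.0]
width: 0.336
grip_force: 68.5
```

```bash
python3 -m creep '[{"claw":1,"dp":[0,0,-2.5],"twist":0},{"claw":1,"dp":[0,0,-2],"twist":0},{"claw":1,"dp":[0,0,0],"twist":0},{"claw":1,"dp":[0,0,0],"twist":0}]'
```

```text
time: 5.32
tool_pos: [446.1, 159.7, 75.8]
tool_rot: [0.672, 0.741, 0.0, 0.0]
ft_force: [5.1, 1.9, -9.9]
width: 0.335
grip_force: 69.9
```

```bash
python3 -m creep '[{"claw":1,"dp":[0,0,-0.5],"twist":0},{"claw":1,"dp":[0,0,0],"twist":-3},{"claw":1,"dp":[0,0,0],"twist":-3},{"claw":1,"dp":[0,0,0],"twist":0}]'
python3 -c "
from bench import sense
s=sense();print(s['tool_pos'],s['wrist_torque'],s['ft_force'])"
```

```text
time: 5.82
tool_pos: [446.1, 159.7, 76.3]
tool_rot: [0.632, 0.775, 0.0, 0.0]
ft_force: [5.7, 1.9, -9.8]
width: 0.342
grip_force: 69.9
[446.12241876 159.72347503  76.27182472] [ 0.34413592 -1.25064667 -0.0275544 ] [ 5.67013273  1.86732522 -9.84375729]
```

```bash
python3 -m creep '[{"claw":1,"dp":[0,0,0],"twist":-5},{"claw":1,"dp":[0,0,0],"twist":-5},{"claw":1,"dp":[0,0,0],"twist":-5},{"claw":1,"dp":[0,0,0],"twist":0}]'
python3 -c "
from bench import sense
s=sense();print(s['tool_pos'],s['wrist_torque'],s['ft_force'])"
```

```text
time: 6.32
tool_pos: [446.3, 159.8, 76.8]
tool_rot: [0.526, 0.85, 0.001, 0.0]
ft_force: [3.3, 0.9, 0.6]
width: 0.337
grip_force: 71.5
[446.29341912 159.83968282  76.82287327] [ 0.68110215 -0.66761652 -0.06242035] [3.26223697 0.87785876 0.57669035]
```

```bash
python3 -m creep '[{"claw":1,"dp":[0,0,-3],"twist":0},{"claw":1,"dp":[0,0,-3],"twist":-4},{"claw":1,"dp":[0,0,-3],"twist":-6},{"claw":1,"dp":[0,0,-2],"twist":-6},{"claw":1,"dp":[0,0,0],"twist":-6},{"claw":1,"dp":[0,0,0],"twist":0}]'
python3 -c "
from bench import sense
s=sense();print(s['tool_pos'],s['wrist_torque'],s['ft_force'])"
```

```text
time: 7.08
tool_pos: [445.9, 159.7, 87.0]
tool_rot: [0.354, 0.935, 0.0, 0.0]
ft_force: [7.6, 2.1, -14.4]
width: 0.337
grip_force: 70.2
[445.94805534 159.66981755  86.9652749 ] [ 0.59867894 -1.6148568   0.05296896] [  7.60515723   2.1423193  -14.36854546]
```

```bash
python3 -m creep '[{"claw":1,"dp":[0,0,-0.7],"twist":-6},{"claw":1,"dp":[0,0,0],"twist":-6},{"claw":1,"dp":[0,0,0],"twist":-6},{"claw":1,"dp":[0,0,0],"twist":-6},{"claw":1,"dp":[0,0,0],"twist":0},{"claw":1,"dp":[0,0,0],"twist":0}]'
python3 - <<'E'
from h import *
s=sense();print(s['tool_pos'],s['wrist_torque'],s['ft_force'])
Rt=R.from_quat(s["tool_rot"]).as_matrix(); 
a=np.radians(5.57); ty=np.array([-np.sin(a),np.cos(a),0])
print("yaw",np.degrees(np.arctan2(Rt[1,1],Rt[0,1])),"tray -y in tool",Rt.T@(-ty))
E
```

```text
time: 7.82
tool_pos: [445.8, 159.6, 87.6]
tool_rot: [0.152, 0.988, 0.0, 0.0]
ft_force: [7.3, 1.7, -15.2]
width: 0.337
grip_force: 70.2
[445.83086794 159.60599289  87.56172886] [ 0.56213206 -1.51866988  0.05168901] [  7.33831223   1.73497908 -15.24261975]
yaw 72.47783200281319 tray -y in tool [-3.92211387e-01 -9.19875114e-01  5.78814814e-05]
```

```bash
python3 -m creep '[{"claw":1,"dp":[0,0,1],"twist":0},{"claw":1,"dp":[-1.2,-2.8,0],"twist":0},{"claw":1,"dp":[-2.35,-5.52,0],"twist":0},{"claw":1,"dp":[-2.35,-5.52,0],"twist":0},{"claw":1,"dp":[-2.35,-5.52,0],"twist":0},{"claw":1,"dp":[-2.35,-5.52,0],"twist":0},{"claw":1,"dp":[-2.35,-5.52,0],"twist":0},{"claw":1,"dp":[-2.35,-5.52,0],"twist":0},{"claw":1,"dp":[-2.35,-5.52,0],"twist":0},{"claw":1,"dp":[0,0,0],"twist":0}]'
python3 - <<'E'
from h import *
c=read_camera("side")
cv2.imwrite("pics/s2.png",cv2.resize(c["pixels"][140:260,230:330,::-1],None,fx=5,fy=5,interpolation=cv2.INTER_CUBIC))
E
```

```text
time: 9.07
tool_pos: [450.3, 114.4, 86.7]
tool_rot: [0.152, 0.988, -0.0, 0.0]
ft_force: [5.8, -1.4, -11.4]
width: 0.339
grip_force: 70.6
```

View pics/s2.png

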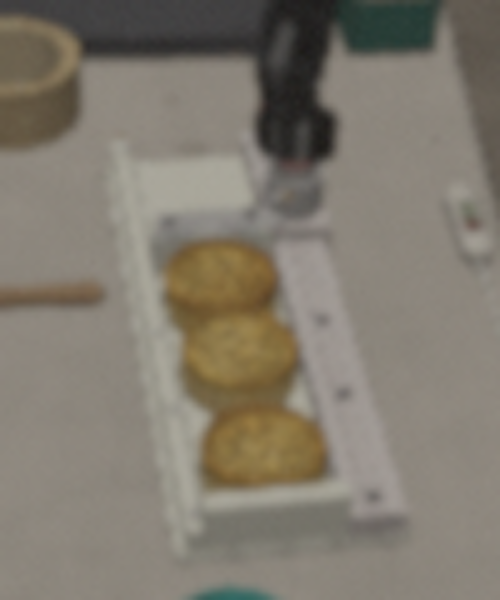

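The stop has slid with the collar (fence at crop ~(225,225)), the red band shows below the grip, and the cakes are flat and closing up.

```bash
python3 -m creep '[{"claw":1,"dp":[-1.18,-2.76,0],"twist":0},{"claw":1,"dp":[-1.18,-2.76,0],"twist":0},{"claw":1,"dp":[-1.18,-2.76,0],"twist":0},{"claw":1,"dp":[-0.8,-1.84,0],"twist":0},{"claw":1,"dp":[0,0,0],"twist":0}]'
```

```text
time: 9.75
tool_pos: [451.2, 105.5, 86.7]
tool_rot: [0.153, 0.988, 0.002, -0.0]
ft_force: [4.8, 18.7, -13.0]
width: 0.34
grip_force: 71.2
```

```bash
python3 -m creep '[{"claw":1,"dp":[-0.4,-0.92,0],"twist":0},{"claw":1,"dp":[-0.4,-0.92,0],"twist":0},{"claw":1,"dp":[0,0,0],"twist":0}]'
```

```text
time: 10.12
tool_pos: [451.2, 104.2, 86.7]
tool_rot: [0.153, 0.988, 0.002, -0.0]
ft_force: [4.1, 24.9, -13.5]
width: 0.339
grip_force: 71.9
```

```bash
python3 -m creep '[{"claw":1,"dp":[-0.4,-0.92,0],"twist":0},{"claw":1,"dp":[-0.4,-0.92,0],"twist":0},{"claw":1,"dp":[0,0,0],"twist":0},{"claw":1,"dp":[0,0,0],"twist":0}]'
python3 - <<'E'
from h import *
s=sense(); print(s["tool_pos"],s["ft_force"])
c=read_camera("top")
o=np.array([403.2,24.0,0]);Rz=R.from_euler('z',5.57,degrees=True).as_matrix()
for mm in masks_of("top","cake_a"):
    pp=(cloud(c,mm["mask"])-o)@Rz; t=pp[pp[:,2]>np.median(pp[:,2])-4]; print(round(mm["score"],2),t.mean(0).round(1),np.percentile(t,[1,99],axis=0).round(0)[:,1])
cv2.imwrite("pics/t3.png",cv2.resize(c["pixels"][160:240,170:340,::-1],None,fx=4.5,fy=4.5,interpolation=cv2.INTER_CUBIC))
E
```

```text
time: 10.62
tool_pos: [451.3, 102.9, 86.7]
tool_rot: [0.154, 0.988, 0.003, -0.001]
ft_force: [2.6, 31.0, -12.7]
width: 0.338
grip_force: 74.3
[451.26988673 102.90063931  86.70704174] [  2.61602308  30.9728681  -12.65180223]
0.81 [-1.2 13.1 41.6] [-21.  46.]
0.78 [  -0.5 -139.    41.1] [-173. -104.]
0.71 [  77.2 -304.7   29. ] [-337. -271.]
0.66 [ -37.7 -270.9   29.1] [-306. -237.]
0.55 [ -1.8 -57.2  41.6] [-91. -23.]
```

View pics/t3.png

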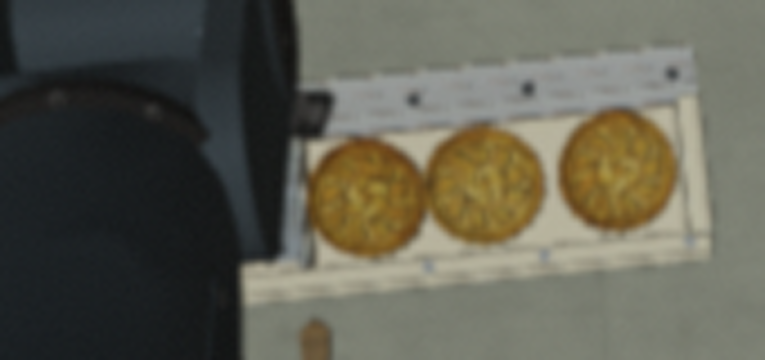

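```bash
python3 - <<'E'
from h import *
c=read_camera("top")
o=np.array([403.2,24.0,0]);Rz=R.from_euler('z',5.57,degrees=True).as_matrix()
def atz(u,v,z):
    a=world(c,u,v,np.array(1.)); d=a-c["origin"]; return c["origin"]+d*(z-c["origin"][2])/d[2]
old=cv2.imread("pics/top0.png")
cv2.imwrite("pics/t0c.png",cv2.resize(old[170:205,180:255],None,fx=10,fy=10,interpolation=cv2.INTER_CUBIC))
g=cv2.cvtColor(old,cv2.COLOR_BGR2GRAY)
print(g[180:192,212:232])
for p in [(216.5,186.5),(225.7,185.7)]: print(((atz(*p,30)-o)@Rz).round(1))
print("tool",((sense()["tool_pos"]-o)@Rz).round(1))
E
```

```text
[[111 100  69  75  95 100 101 102 104 101 108 110 104 106 115 118 118 119
  120 118]
 [ 97 102  75  85 106 117 119 120 119 117 118 114 104 103 116 120 119 119
  118 117]
 [ 76  95  80  87 101 117 120 120 118 117 116 113 105 100 112 117 117 115
  114 113]
 [ 59  86  81  88 100 114 117 117 115 113 107  98  91  88  96 106 113 114
  113 111]
 [ 51  77  76  79  90  98 108 116 116 112 100  74  54  51  62  87 109 113
  112 112]
 [ 50  79  72  53  53  64  88 112 117 114 102  68  36  29  41  75 107 113
  112 112]
 [ 58  90  78  44  29  43  77 110 118 115 104  70  38  24  37  72 106 113
  113 113]
 [ 67  99  87  45  28  39  75 110 117 114 102  74  49  45  52  79 107 115
  117 117]
 [ 72 100  86  51  48  59  85 109 119 117 110  95  85  84  88 100 114 116
  121 120]
 [ 82  96  81  69  82  93 105 114 122 121 120 117 115 114 115 116 118 118
  120 120]
 [ 94  97  81  81 107 116 117 118 120 120 118 117 117 115 114 115 114 115
  117 116]
 [100  97  81  83 110 116 115 115 117 116 110 106 104 103 102 100 100 103
  110 111]]
[ 57.4 104.5  30. ]
[57.1 79.1 30. ]
tool [55.5 73.9 86.7]
```

View pics/t0c.png

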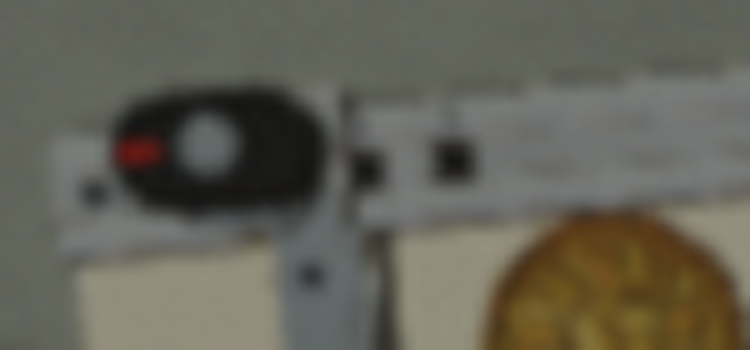

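The last hole is at tray y ≈ 80–81 mm, so the stop is already against its hard stop. The tool has gone about 5 mm past through compliance, so I'll relax it.

```bash
python3 -m creep '[{"claw":1,"dp":[0.8,1.84,0],"twist":0},{"claw":1,"dp":[0.8,1.84,0],"twist":0},{"claw":1,"dp":[0.2,0.46,0],"twist":0},{"claw":1,"dp":[0,0,0],"twist":0}]'
```

```text
time: 11.28
tool_pos: [450.8, 105.0, 86.8]
tool_rot: [0.152, 0.988, 0.0, -0.0]
ft_force: [3.6, 8.0, -10.5]
width: 0.34
grip_force: 71.7
```

```bash
python3 -m creep '[{"claw":1,"dp":[0,0,-1.3],"twist":0},{"claw":1,"dp":[0,0,0],"twist":6},{"claw":1,"dp":[0,0,0.4],"twist":6},{"claw":1,"dp":[0,0,1.7],"twist":6},{"claw":1,"dp":[0,0,1.7],"twist":6},{"claw":1,"dp":[0,0,0],"twist":0}]'
python3 -c "
from bench import sense
s=sense();print(s['tool_pos'],s['wrist_torque'],s['ft_force'])"
```

```text
time: 12.02
tool_pos: [450.4, 105.0, 83.9]
tool_rot: [0.355, 0.935, 0.0, -0.001]
ft_force: [4.2, 8.9, -13.4]
width: 0.335
grip_force: 71.4
[450.40464713 105.03433582  83.86547646] [ 1.74449477 -0.64160114 -0.01294584] [  4.23063367   8.8827496  -13.42235928]
```

```bash
python3 -m creep '[{"claw":1,"dp":[0,0,1.7],"twist":6},{"claw":1,"dp":[0,0,1.7],"twist":6},{"claw":1,"dp":[0,0,1.7],"twist":6},{"claw":1,"dp":[0,0,1.7],"twist":6},{"claw":1,"dp":[0,0,0],"twist":0}]'
python3 -c "
from bench import sense
s=sense();print(s['tool_pos'],s['wrist_torque'],s['ft_force'])"
```

```text
time: 12.65
tool_pos: [450.1, 105.2, 77.1]
tool_rot: [0.542, 0.84, -0.0, -0.001]
ft_force: [2.4, 10.9, -11.4]
width: 0.339
grip_force: 71.6
[450.05408644 105.23668512  77.07395702] [ 2.24450857 -0.09368975 -0.00684753] [  2.4249533   10.8666128  -11.35813545]
```

```bash
python3 -m creep '[{"claw":1,"dp":[0,0,0.6],"twist":5},{"claw":1,"dp":[0,0,0.2],"twist":5},{"claw":1,"dp":[0,0,0],"twist":5},{"claw":1,"dp":[0,0,0],"twist":4},{"claw":1,"dp":[0,0,0],"twist":0}]'
python3 -c "
from bench import sense
s=sense();print(s['tool_pos'],s['wrist_torque'],s['ft_force'])"
```

```text
time: 13.28
tool_pos: [450.1, 105.3, 76.4]
tool_rot: [0.673, 0.74, -0.0, -0.001]
ft_force: [2.4, 10.6, -9.9]
width: 0.339
grip_force: 71.2
[450.05281348 105.25830197  76.38068963] [ 2.28191885 -0.11912171 -0.06248217] [ 2.43369773 10.59193831 -9.86378969]
```

```bash
python3 -m creep '[{"claw":1,"dp":[0,0,2],"twist":0.5},{"claw":1,"dp":[0,0,2],"twist":0},{"claw":1,"dp":[0,0,0.5],"twist":0},{"claw":1,"dp":[0,0,0],"twist":0}]'
python3 -c "
from bench import sense
s=sense();print(s['tool_pos'],s['wrist_torque'],s['ft_force'])"
```

```text
time: 13.78
tool_pos: [450.4, 105.3, 73.0]
tool_rot: [0.676, 0.737, -0.0, -0.001]
ft_force: [-3.0, 10.6, 9.2]
width: 0.34
grip_force: 73.7
[450.35495533 105.3111587   73.02001765] [2.16122643 1.04979134 0.02373983] [-3.03601086 10.61461862  9.18361746]
```

```bash
python3 -m creep '[{"claw":0.3,"dp":[0,0,0],"twist":0},{"claw":0,"dp":[0,0,0],"twist":0},{"claw":-0.2,"dp":[0,0,0],"twist":0},{"claw":-0.2,"dp":[0,0,0],"twist":0},{"claw":-0.2,"dp":[0,0,-20],"twist":0},{"claw":-0.2,"dp":[0,0,-40],"twist":0},{"claw":-0.2,"dp":[0,0,-50],"twist":0},{"claw":-0.2,"dp":[50,0,0],"twist":0},{"claw":-0.2,"dp":[60,0,0],"twist":0},{"claw":-0.2,"dp":[60,0,0],"twist":0}]'
python3 -m creep '[{"claw":-0.2,"dp":[60,0,0],"twist":0},{"claw":-0.2,"dp":[0,0,0],"twist":0},{"claw":-0.2,"dp":[0,0,0],"twist":0}]'
python3 - <<'E'
from h import *
o=np.array([403.2,24.0,0]);Rz=R.from_euler('z',5.57,degrees=True).as_matrix()
ims=[]
for n in("top","side"):
    c=read_camera(n); v,u=np.mgrid[0:420,0:560]; w=(world(c,u,v)-o)@Rz; w[c["depth"]==0]=np.nan
    g=w[(abs(w[...,0]-56)<30)&(abs(w[...,1]-79)<45)&(w[...,2]>88)&(w[...,2]<125)]
    print(n,len(g),np.median(g,0).round(1),np.percentile(g,[2,98],axis=0).round(1).tolist(),cv2.minAreaRect(g[:,:2].astype(np.float32)))
    b=c["pixels"][165:235,180:320] if n=="top" else c["pixels"][140:260,230:330]
    ims.append(cv2.resize(b[:,:,::-1],(560,280) if n=="top" else (233,280),interpolation=cv2.INTER_CUBIC))
    for mm in masks_of(n,"cake_a"):
        pp=(cloud(c,mm["mask"])-o)@Rz; t=pp[pp[:,2]>np.median(pp[:,2])-4]; print(round(mm["score"],2),t.mean(0).round(1))
cv2.imwrite("pics/fin.png",np.hstack(ims))
E
```

```text
time: 15.02
tool_pos: [435.8, 275.2, 182.6]
tool_rot: [0.676, 0.737, 0.0, 0.0]
ft_force: [0.5, -0.3, -0.3]
width: 0.601
grip_force: 0.0
time: 15.4
tool_pos: [430.6, 332.9, 182.0]
tool_rot: [0.675, 0.738, -0.001, -0.0]
ft_force: [0.2, 0.1, -0.4]
width: 0.596
grip_force: 0.0
top 224 [56.  78.7 99.7] [[42.0, 54.7, 92.2], [71.0, 103.3, 103.3]] ((56.844791412353516, 79.32433319091797), (30.515838623046875, 52.99726486206055), 1.6674296855926514)
0.88 [ -0.5 -58.3  41.6]
0.79 [-2.2 13.3 41.6]
0.66 [ -37.  -270.6   29.1]
0.6 [  77.9 -305.2   29.1]
0.56 [   0.2 -139.    41.3]
side 95 [56.6 70.9 95. ] [[44.0, 48.2, 88.9], [73.4, 96.7, 98.3]] ((58.46992874145508, 72.78851318359375), (30.279775619506836, 49.86650085449219), 0.018302123993635178)
0.81 [  78.3 -310.4   26. ]
0.77 [ 0.5  9.2 37.6]
0.61 [  0.9 -65.1  37.7]
0.58 [   1.4 -143.7   37.9]
0.56 [ -30.3 -273.1   25.8]
```

View pics/fin.png

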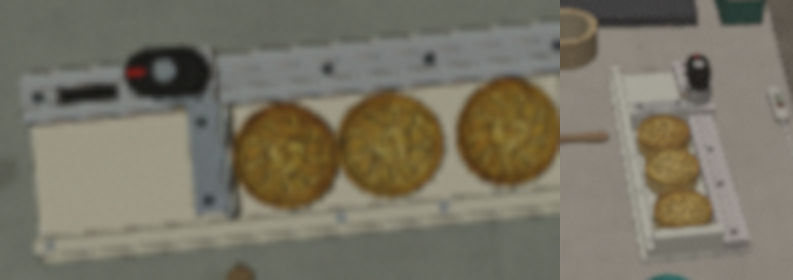

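The collar is down (grip top 99.7 mm, as at the start) and aligned with the tray. It stands at tray y ≈ 79 mm, over the last hole. The cakes lie flat in the lane, and the tool is clear.

```bash
python3 -c "
from bench import finish_job
print(finish_job())"
```

```text
the job is handed in; nothing more can be done
None
```

The stop is slid fully home and looks locked in the last hole, with the collar down and turned back; the three cakes lie flat in the lane with about 8 mm still open between the middle cake and the one by the wall, and the job is handed in without a verdict shown.

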